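# Potato end through the push flap of the prep unit's scrap bin

## Task

Clear the potato end (the low round dome) off the cutting board into the scrap bin behind it: push the bin's spring flap open with one finger and, while it holds the flap, push the potato end off the back of the board with the other finger, without shoving it against the flap. Push only, do not pick it up; then draw the fingers out so that the flap springs shut, and leave the peeled potato, the knife and the bottles beside the unit where they are.

Things in the scene. Friction and masses are not known exactly. Their poses are not given: they have to be found in the camera images.
- unit: Steel bench-top prep-and-waste unit, fixed, 280 mm wide. Origin on the counter (z = 0) right below the middle of the board's back edge; x points level from the board to the bin (away from the worker), z up. White cutting board: flat top at z = 135 mm, x from -194 to 0 mm, y from -134 to 134 mm. The scrap bin adjoins behind it: x from 0 to 159 mm, y from -134 to 134 mm, floor at z = 18 mm.
- hinge_line (a point): Middle of the flap's hinge line, which runs along the unit's y at x = 110 mm, z = 195 mm of the unit. Behind it (x from 113 mm to the back at 166 mm) is a fixed steel top, the unit's highest part, at z = 198 mm: fingers stay in front of x = 104 mm, and the gripper's body passes above it.
- flap (a joint): Angle of the bin's spring flap, rad: 0 shut, 1.25 fully pushed in. A plain steel sheet, 262 mm wide, 122 mm long, 3 mm thick, hinged at its top edge; shut, it slopes 29 degrees down from the hinge to the board's back edge. A finger moving level, just above the board, towards the bin swings it down and back; at 1.07 it hangs plumb. Takes 1 to 6 N; springs shut when let go.
- flap_edge (a point): Middle of the flap's lower free edge; moves with the flap. Shut, it is at x = 3 mm, z = 137 mm of the unit.
- potato_end_mid (a point): Centre, half-way up (14.5 mm above the board), of the potato end: a round, brown-skinned dome lying on its flat cut face, 49 mm across (widest from 5 to 13 mm above the board) and 29 mm high, about 30 g. It lies on the board, in front of the left or the right half of the flap.
- potato_peeled_mid (a point): Centre, 24 mm above the board, of the peeled potato, pale yellow, 80 mm long, 52 mm thick, its ends cut square; it lies on the other half of the board. Leave alone.
- knife: Paring knife, lying flat near the worker's edge of the board, about across it: 12 mm high, 20 mm wide, from 103 mm behind its origin (black handle) to 93 mm ahead of it (blade) along its x. Origin on the board. Leave alone.
- salt_bottle: White salt bottle with a blue cap, 77 mm across, 182 mm high, on the counter to the left of the unit; origin at the centre of its foot. Leave alone.
- oil_spray: Amber oil spray bottle, 48 mm across, 157 mm high, on the counter to the left; origin at the centre of its foot. Leave alone.

How it is judged (in metres and radians):
On the way, in this order (a step that is already met when the one before it is completed fails the run):
1. a finger pushes the flap open while the potato end is still on the board (value of joint flap above 0.2 rad and contact force between the fingers and flap above 0.2 N and x of potato_end_mid in the frame of unit below 0 m and z of potato_end_mid in the frame of unit above 0.143 m), for 0.03 s.
2. the potato end drops into the bin while a finger still holds the flap open (value of joint flap above 0.3 rad and contact force between the fingers and flap above 0.2 N and x of potato_end_mid in the frame of unit above 0 m and z of potato_end_mid in the frame of unit below 0.125 m), for 0.03 s.
At the end, for the whole second after the job is handed in: The potato end lies at rest inside the scrap bin (its centre behind the board's back edge, between the bin's walls, and lower than 90 mm above the counter) and the flap is shut (below 0.06 rad) (x of potato_end_mid in the frame of unit between 0 and 0.16 m and y of potato_end_mid in the frame of unit between -0.134 and 0.134 m and z of potato_end_mid in the frame of unit below 0.09 m and value of joint flap below 0.06 rad and linear speed of potato_end below 0.03 m/s); the robot touches nothing.
It fails at once if the potato end is lifted off the board (its centre more than 20 mm above where it lies on the board) (z of potato_end_mid in the frame of unit above 0.1695 m).
It fails at once if the potato end is shoved against the flap (over 1 N) while it is still on the board (contact force between potato_end and flap above 1 N and x of potato_end_mid in the frame of unit below -0.003 m).
It fails at once if the peeled potato is moved more than 15 mm (distance of potato_peeled_mid from where it was at the start of the episode above 0.015 m).
It fails at once if the knife is moved more than 15 mm (distance of knife from where it was at the start of the episode above 0.015 m).
It fails at once if the salt bottle or the oil spray is moved more than 20 mm (distance of any of salt_bottle, oil_spray from where it was at the start of the episode above 0.02 m).
It also fails if it takes over 32 s, if anything falls off the work surface, if the arm or the gripper's body presses on something with over 40 N, if the wrist force passes 120 N, or if a joint passes its speed limit or range.

## Robot

A 6-joint arm with a two-finger parallel gripper is mounted at the origin on the work surface. World frame = base frame: x ahead of the robot, y to its left, z up, the work surface at z = 0. Lengths are in m, angles in degrees, forces in N, time in s.
With the tool pointing down it reaches from about 0.325 to 0.775 m from the base axis. Payload 5.5 kg.
Tool frame: the origin (TCP) lies at the very end of the fingers, on their centre line; the grasp point (between the pads) lies 19 mm behind it; z points along the fingers, x is the direction in which the jaws open and shut, and the axes are right-handed (so a half turn about z gives the same grasp; the last joint's range is limited). The gripper opens to 88 mm and grips with 3 to 60 N. Pads are 20 mm wide; open, the fingers measure 115 mm over their backs; the gripper's body (75 mm by 178 mm) begins 61 mm behind the grasp point.
Start: joints at [-75.155, 5.22, 70.514, -0, 104.267, -3.249], TCP at [0.186, -0.57, 0.194] pointing down, gripper open.
Joint ranges: [-164.24, 164.24], [-49.07, 125.15], [9.68, 141.18], [-86.29, 266.29], [3.28, 154.24], [-151.56, 151.56]. Speed limits (degrees/s): [147.25, 147.25, 172.46, 180, 180, 180].

## Interface

Orientations are given as [roll, pitch, yaw] about the fixed x, y, z axes, in that order (R = Rz(yaw) Ry(pitch) Rx(roll)).
In Python, from station import robot, read_camera, camera_model, ticket gives the robot as it stands.
- The arm moves only by the tool apply_moves, never from a script. Its argument "motion" is one flat list of numbers, 6 for each row, row after row: the shift along the tool's x, y, z in m, then the turn, a rotation vector about the tool's x, y, z in degrees. A call has 1 to 12 rows; each row shifts and turns the commanded pose from where the row before left it, along the tool's axes as they then stand; what a row does not reach is not made up. A row lasts 1/12 s, in which the tool goes at most 41.7 mm and 7.16 degrees, less where a joint would pass 70% of its speed; a pose out of reach is approached as far as the arm can. A call is refused whole if a number of a shift passes 0.0417 or a number of a turn 7.16, either way. A call with a gripper value outside its range is refused whole. "gripper" is the opening, from 0 (shut) to 1 (fully open), set as the call begins (left out, the last holds). The fingers move at their own pace and stop on an object; "force" is the grip in N (left out, the last holds). Time passes only in rows, so rows that do not move let the fingers close. It gives the time, the measured TCP pose, the force and the opening at its end, in the units of the state.
- robot.get_state(): the state, without advancing time (a new reading comes with each control period).
- read_camera(name): name is "scene" or "top" or "wrist"; returns (picture, depth): 384x512x3 uint8, red, green, blue; 384x512 float32, m along the optical axis (not along the pixel's ray), 0 where there is no reading.
- camera_model(name): a dict with "K" (3x3 intrinsics, pixels), "D" ([k1, k2, p1, p2, k3] as OpenCV has them; the pictures are not rectified), "position" and "rotation" of the camera in the world; the wrist camera has in their place "hand_eye" (4x4, takes a point from camera to tool coordinates, whose origin is the TCP and whose axes are the tool frame's). Camera axes: x right, y down, z forward; pixel columns grow to the right and rows downward; lengths in m; the calibration is good to about 2 mm. A picture is of the moment at which its call begins: read the wrist's pose just before it. camera_model takes no time and is no camera call.
- ticket.hand_in(): hands the job in, once; it reports no verdict.
The state is a dict: "time": time; "joint_positions": joint angles; "qd": joint speeds; "joint_efforts": joint torques, N m; "eef_pos": TCP position; "ee_rot": TCP orientation; "ft_force": force on the tool from outside, world axes, zero at the start; "wrist_torque": the same for the moment, N m; "width": finger opening in m.
Only numpy, scipy, OpenCV 4.12 (cv2) and the standard library are available. Lean on these libraries where they do the work, as an engineer would, in place of code of your own. Each camera call takes 0.05 s, during which the arm holds its last target.

## Working session

There is one attempt and no reset: what is moved stays moved. The work goes in short steps, Python scripts to look and compute and a tool call to move; the robot and the scene stay as the last step left them, time stands still between calls to the robot, and variables do not carry over. Pictures are saved under pics/ and viewed, and the job is handed in when it is done.

Besides the shell and the picture viewer there is one more tool, called after ">>>" in YAML: its name, and indented under it one key for each argument. apply_moves: Moves the arm, as the interface text tells. Its arguments: {"type":"object","properties":{"motion":{"type":"array","items":{"type":"number"}},"gripper":{"type":"number"},"force":{"type":"number"}},"required":["motion"]}

```bash
mkdir -p pics; ls; python3 - <<'E'
from station import robot, read_camera, camera_model
import cv2,numpy as np
print(robot.get_state())
for n in ["scene","top"]:
    p,d=read_camera(n); cv2.imwrite(f"pics/{n}0.png",p[:,:,::-1]); np.savez(f"pics/{n}0.npz",p=p,d=d)
    m=camera_model(n); print(n,m)
print(camera_model("wrist"))
E
```

```text
pics
{'time': 0.0, 'joint_positions': array([-7.51549241e+01,  5.26346397e+00,  7.05806915e+01, -1.37797687e-03,
        1.04266627e+02, -3.25001547e+00]), 'qd': array([-0.04078145,  0.04328472, -0.06306587, -0.06540626, -0.08167306,
        0.0282382 ]), 'joint_efforts': array([-1.14102957e-03, -4.46447754e+01, -4.06447005e+01,  6.97049825e-02,
        2.92518554e-02, -1.42041035e-04]), 'eef_pos': array([ 0.18624445, -0.56999694,  0.19301493]), 'ee_rot': array([-1.79995053e+02,  1.10680043e-01, -7.19052421e+01]), 'ft_force': array([0.67173275, 0.88423546, 0.00104269]), 'wrist_torque': array([ 0.01515776,  0.03208937, -0.02467475]), 'width': 0.0878270180027761}
scene {'K': array([[500.05211351,   0.        , 250.89591057],
       [  0.        , 500.05211351, 186.40994671],
       [  0.        ,   0.        ,   1.        ]]), 'D': array([-0.20185995,  0.        ,  0.        ,  0.        ,  0.        ]), 'position': array([ 1.37004036, -0.18056697,  0.86847978]), 'rotation': array([-129.78864152,   -0.37758057,   69.03532268])}
top {'K': array([[431.09725069,   0.        , 251.00666228
[... 202 characters left out ...]
y([0.37850569, 0.14323065, 1.0755853 ]), 'rotation': array([-170.55085742,    1.40291545,  -91.01417179])}
{'K': array([[265.07877274,   0.        , 254.30700361],
       [  0.        , 265.07877274, 192.6978848 ],
       [  0.        ,   0.        ,   1.        ]]), 'D': array([-0.03767093,  0.        ,  0.        ,  0.        ,  0.        ]), 'hand_eye': array([[ 9.99999679e-01,  4.30026343e-04,  6.75873522e-04,
        -1.24231312e-04],
       [-5.83164852e-04,  9.69230096e-01,  2.46155805e-01,
        -6.61817552e-02],
       [-5.49223478e-04, -2.46156120e-01,  9.69230036e-01,
        -1.89389850e-01],
       [ 0.00000000e+00,  0.00000000e+00,  0.00000000e+00,
         1.00000000e+00]])}
```

View pics/scene0.png

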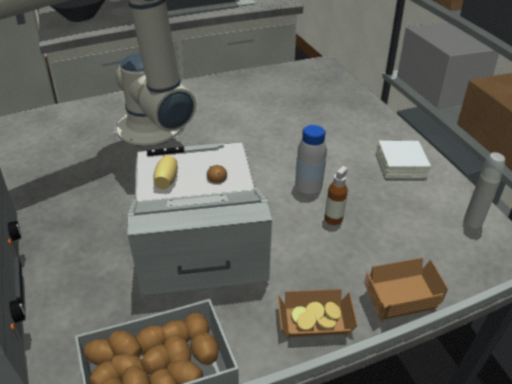

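View pics/top0.png

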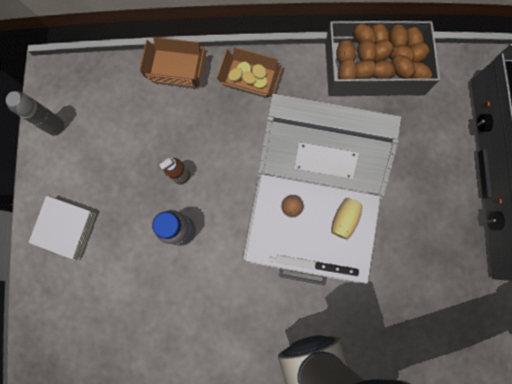

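The scene view shows the unit in the middle with the dome at about (217,174) and the peeled potato at (165,172). In the top view the dome is at (292,206) on the left half, the peeled potato at (347,218), the knife at (320,265) and the bottles at (175,170) and (170,225). Next I measure them.

```bash
cat > h.py <<'E'
import numpy as np,cv2
from scipy.spatial.transform import Rotation as R
from station import camera_model
def cam(n,st=None):
    m=camera_model(n)
    if n=="wrist":
        T=np.eye(4);T[:3,:3]=R.from_euler('xyz',st['ee_rot'],degrees=True).as_matrix();T[:3,3]=st['eef_pos']
        T=T@m['hand_eye'];return m['K'],m['D'],T[:3,:3],T[:3,3]
    return m['K'],m['D'],R.from_euler('xyz',m['rotation'],degrees=True).as_matrix(),m['position']
def rays(c,uv):
    K,D,Rm,p=c
    q=cv2.undistortPoints(np.array(uv,float).reshape(-1,1,2),K,D)[:,0]
    return np.c_[q,np.ones(len(q))]@Rm.T
def plane(c,uv,z):
    r=rays(c,uv);return c[3]+r*((z-c[3][2])/r[:,2:])
def cloud(c,d):
    h,w=d.shape;u,v=np.meshgrid(np.arange(w),np.arange(h))
    r=rays(c,np.c_[u.ravel(),v.ravel()]);return (c[3]+r*d.reshape(-1,1)).reshape(h,w,3)
E
python3 - <<'E'
from h import *
f=np.load('pics/top0.npz');p,d=f['p'],f['d'];c=cam('top');P=cloud(c,d)
hsv=cv2.cvtColor(p,cv2.COLOR_RGB2HSV)
print('counter z',np.median(P[300:330,150:250,2]),'board z',np.median(P[225:245,265:285,2]))
reg=np.zeros(d.shape,bool);reg[170:285,240:390]=1
bm=reg&(hsv[...,1]<40)&(hsv[...,2]>150)
def fill(m,z):
    cs,_=cv2.findContours(m.astype(np.uint8),cv2.RETR_EXTERNAL,cv2.CHAIN_APPROX_NONE)
    k=max(cs,key=cv2.contourArea)[:,0];return k
k=fill(bm,0);H=cv2.convexHull(k)[:,0];w=plane(c,H,0.135)
r=cv2.minAreaRect((w[:,:2]*1000).astype(np.float32));print('board',r,cv2.boxPoints(r))
for n,m,z in [('end',reg&(hsv[...,0]<15)&(hsv[...,1]>90),.144),('peel',reg&(hsv[...,0]>=17)&(hsv[...,0]<35)&(hsv[...,1]>80),.159),('black',reg&(hsv[...,2]<50)&(np.arange(384)[:,None]>255),.141)]:
    k=fill(m,0);w=plane(c,k,z)*1000;r=cv2.minAreaRect(w[:,:2].astype(np.float32));print(n,k.min(0),k.max(0),r, 'maxz',P[k[:,1].min():k[:,1].max(),k[:,0].min():k[:,0].max(),2].max())
for n,(a,b,e,g) in {'salt':(150,205,195,250),'oil':(155,150,190,190)}.items():
    q=P[b:g,a:e].reshape(-1,3);q=q[q[:,2]>.03];print(n,np.percentile(q,[2,98],axis=0))
# scene view end
f=np.load('pics/scene0.npz');p,d=f['p'],f['d'];c=cam('scene')
hsv=cv2.cvtColor(p,cv2.COLOR_RGB2HSV);reg=np.zeros(d.shape,bool);reg[155:190,200:235]=1
m=reg&(hsv[...,0]<15)&(hsv[...,1]>90);k=fill(m,0);print('scene end',cv2.minAreaRect((plane(c,k,.1495)[:,:2]*1000).astype(np.float32)))
b=cv2.resize(np.load('pics/top0.npz')['p'][80:300,140:410,::-1],None,fx=2.9,fy=2.7,interpolation=cv2.INTER_CUBIC);cv2.imwrite('pics/crop.png',b)
E
```

```text
counter z 0.0007237582693641054 board z 0.13557697453735268
board ((467.09051513671875, 25.785903930664062), (272.1874084472656, 249.856201171875), 78.22065734863281) [[ 317.01068  -81.93861]
 [ 561.60516 -132.94504]
 [ 617.17035  133.5104 ]
 [ 372.57587  184.51685]]
end [283 196] [302 215] ((489.47625732421875, 73.90809631347656), (41.3557014465332, 41.56159591674805), 88.75682067871094) maxz 1.0755853035194716
peel [332 199] [360 238] ((458.85418701171875, -39.73814010620117), (47.58965301513672, 81.28231811523438), 61.74064636230469) maxz 1.0755853035194716
black [324 264] [350 272] ((352.13397216796875, -16.653196334838867), (56.397769927978516, 11.179965019226074), 79.20967102050781) maxz 0.1522121595800935
salt [[0.41398262 0.30534646 0.04233594]
 [0.48048102 0.36837228 0.18519797]]
oil [[0.56597157 0.32130838 0.03529136]
 [0.60624226 0.36232335 0.15858929]]Traceback (most recent call last):
  File "<stdin>", line 19, in <module>
  File "<stdin>", line 9, in fill
ValueError: max() iterable argument is empty
```

```bash
python3 - <<'E'
from h import *
f=np.load('pics/top0.npz');p,d=f['p'],f['d'];c=cam('top');P=cloud(c,d)
hsv=cv2.cvtColor(p,cv2.COLOR_RGB2HSV)
yaw=np.radians(-11.8);ux=np.array([np.cos(yaw),np.sin(yaw)]);uy=np.array([-ux[1],ux[0]])
reg=np.zeros(d.shape,bool);reg[80:285,240:405]=1
q=P[reg];s=q[:,:2]@ux;t=q[:,:2]@uy;z=q[:,2]
m=(abs(z-.1355)<.004)
print('board s',np.percentile(s[m],[0.5,99.5]),'t',np.percentile(t[m],[.5,99.5]))
m=z>.192;print('top s',np.percentile(s[m],[0.5,99.5]),'t',np.percentile(t[m],[.5,99.5]))
# flap profile along s at middle
for a in np.arange(.50,.72,.01):
    k=(abs(s-a)<.005)&(abs(t-.10)<.02);print(round(a,3),np.round(np.median(z[k]),4),end=' | ')
print()
# white vs grey boundaries along strips, colour V
for t0 in (.03,.06,.2,.22):
  print(t0,end=': ')
  for a in np.arange(.30,.70,.004):
    X=np.r_[ux*a+uy*t0,.135];K,D,Rm,pp=c
    uv,_=cv2.projectPoints(((X-pp)@Rm)[None],np.zeros(3),np.zeros(3),K,D);u,v=np.round(uv.ravel()).astype(int)
    print(f"{a:.3f}:{hsv[v,u,2]}",end=' ')
  print()
b=cv2.resize(p[80:300,140:410,::-1],None,fx=2.9,fy=2.7,interpolation=cv2.INTER_CUBIC);cv2.imwrite('pics/crop.png',b)
E
```

```text
board s [0.32961385 0.52596736] t [-0.01302619  0.25089083]
top s [0.34121677 0.6883296 ] t [-0.01809037  0.25902752]
0.5 0.1357 | 0.51 0.1353 | 0.52 0.1359 | 0.53 0.1419 | 0.54 0.1472 | 0.55 0.1527 | 0.56 0.1588 | 0.57 0.1641 | 0.58 0.1701 | 0.59 0.1755 | 0.6 0.1798 | 0.61 0.1848 | 0.62 0.1904 | 0.63 0.1986 | 0.64 0.1988 | 0.65 0.1985 | 0.66 0.1986 | 0.67 0.1984 | 0.68 0.1985 | 0.69 0.1986 | 0.7 nan | 0.71 nan | 
0.03: 0.300:71 0.304:70 0.308:77 0.312:76 0.316:72 0.320:71 0.324:96 0.328:137 0.332:190 0.336:193 0.340:124 0.344:47 0.348:50 0.352:40 0.356:74 0.360:194 0.364:192 0.368:192 0.372:192 0.376:193 0.380:192 0.384:194 0.388:193 0.392:193 0.396:193 0.400:193 0.404:193 0.408:193 0.412:194 0.416:192 0.420:193 0.424:195 0.428:194 0.432:183 0.436:155 0.440:168 0.444:151 0.448:156 0.452:171 0.456:171 0.460:176 0.464:184 0.468:186 0.472:185 0.476:185 0.480:188 0.484:184 0.488:187 0.492:186 0.496:187 0.500:182 0.504:190 0.508:187 0.512:188 0.516:188 0.520:183 0.524:134 0.528:158 0.532:157 0.536:156 0.540:156 0.544:156 0.548:158 0.552:156 0.556:154 0.560:153 0.564:152 0.568:153 0.572:1
[... 1703 characters left out ...]
:196 0.456:197 0.460:174 0.464:186 0.468:193 0.472:197 0.476:196 0.480:196 0.484:195 0.488:193 0.492:194 0.496:195 0.500:192 0.504:195 0.508:193 0.512:193 0.516:193 0.520:186 0.524:140 0.528:151 0.532:154 0.536:159 0.540:156 0.544:158 0.548:159 0.552:156 0.556:156 0.560:154 0.564:152 0.568:153 0.572:153 0.576:153 0.580:150 0.584:152 0.588:152 0.592:152 0.596:152 0.600:151 0.604:149 0.608:151 0.612:150 0.616:150 0.620:153 0.624:150 0.628:153 0.632:150 0.636:153 0.640:152 0.644:149 0.648:76 0.652:68 0.656:95 0.660:168 0.664:165 0.668:163 0.672:160 0.676:159 0.680:163 0.684:158 0.688:154 0.692:156 0.696:158 
  return _methods._mean(a, axis=axis, dtype=dtype,
  ret = ret.dtype.type(ret / rcount)
```

View pics/crop.png

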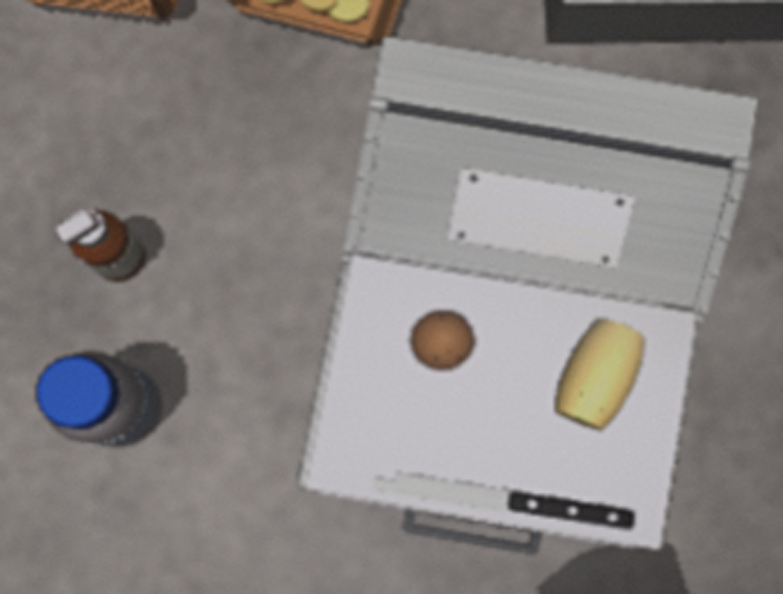

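```bash
cat >> h.py <<'E'
YAW=-11.8;_y=np.radians(YAW);UX=np.array([np.cos(_y),np.sin(_y)]);UY=np.array([-UX[1],UX[0]]);O=.522*UX+.120*UY
def unit(w): w=np.atleast_2d(w);q=w[:,:2]-O;return np.c_[q@UX,q@UY,w[:,2]]
def world(u): u=np.asarray(u,float);return np.r_[O+u[0]*UX+u[1]*UY,u[2]]
def rows(st,pos,yaw,n,nt=None):
    # n equal steps in a straight line, turn about vertical spread over them
    T=R.from_euler('xyz',st['ee_rot'],degrees=True);tgt=R.from_euler('xyz',[180,0,yaw],degrees=True)
    dr=(T.inv()*tgt).as_rotvec(degrees=True);nt=nt or n;out=[]
    dp=(np.asarray(pos)-st['eef_pos'])/n
    for i in range(n):
        t=T*R.from_rotvec(dr*min(i,nt)/nt,degrees=True)
        out.append(np.r_[t.inv().apply(dp)*1000,dr/nt if i<nt else np.zeros(3)].round(2).tolist())
    return out
E
python3 - <<'E'
from h import *
from station import robot
f=np.load('pics/top0.npz');p,d=f['p'],f['d'];c=cam('top');P=cloud(c,d)
U=unit(P.reshape(-1,3));U[:,:2]*=1000
near=(abs(U[:,0]+58)<45)&(abs(U[:,1]-52)<45)
for h in (.139,.143,.150):
    m=near&(U[:,2]>h);print('end',h,U[m].min(0),U[m].max(0),m.sum())
m=(U[:,0]<-15)&(U[:,0]>-135)&(U[:,1]<20)&(U[:,1]>-130)&(U[:,2]>.142);print('peel',U[m].min(0),U[m].max(0))
m=(U[:,0]<-130)&(U[:,0]>-192)&(abs(U[:,1])<130)&(abs(U[:,2]-.143)<.005);print('knife',U[m].min(0),U[m].max(0))
st=robot.get_state();tgt=world([-.064,.052,.30]);print(tgt)
for r in rows(st,tgt,YAW,22,11):print(r)
f=np.load('pics/scene0.npz');p,d=f['p'],f['d'];c=cam('scene');U=unit(cloud(c,d).reshape(-1,3));U[:,:2]*=1000
near=(abs(U[:,0]+58)<40)&(abs(U[:,1]-52)<40)
for h in (.141,.146,.152):
    m=near&(U[:,2]>h);print('sc end',h,U[m].min(0),U[m].max(0),m.sum())
E
```

```text
end 0.139 [-96.15140779  14.34163294   0.13902697] [-15.55507363  96.7181405    0.16662801] 419
end 0.143 [-83.60687749  30.62002002   0.14315368] [-35.69396715  78.37217011   0.16662801] 395
end 0.15 [-83.01740581  31.91877731   0.15006493] [-35.69396715  78.07516185   0.16662801] 368
peel [-108.17243149  -92.86626192    0.14552234] [-23.44277833 -34.9000379    0.18844933]
knife [-1.91812898e+02 -1.29533411e+02  1.38000128e-01] [-130.27632208  127.96425851    0.1479935 ]
[0.48349458 0.074706   0.3       ]
[-23.67, -21.95, -4.81, -0.01, 0.01, -5.46]
[-21.47, -24.1, -4.82, -0.01, 0.01, -5.46]
[-19.08, -26.03, -4.83, -0.01, 0.01, -5.46]
[-16.51, -27.73, -4.83, -0.01, 0.01, -5.46]
[-13.8, -29.18, -4.83, -0.01, 0.01, -5.46]
[-10.95, -30.36, -4.84, -0.01, 0.01, -5.46]
[-8.01, -31.26, -4.84, -0.01, 0.01, -5.46]
[-5.0, -31.88, -4.85, -0.01, 0.01, -5.46]
[-1.94, -32.21, -4.85, -0.01, 0.01, -5.46]
[1.14, -32.25, -4.85, -0.01, 0.01, -5.46]
[4.2, -32.0, -4.86, -0.01, 0.01, -5.46]
[7.23, -31.45, -4.86, 0.0, 0.0, 0.0]
[7.23, -31.45, -4.86, 0.0, 0.0, 0.0]
[7.23, -31.45, -4.86, 0.0, 0.0, 0.0]
[7.23, -31.45, -4.86, 0.0, 0.0, 0.0]
[7.23, -31.45, -4.86, 0.0, 0.0, 0.0]
[7.23, -31.45, -4.86, 0.0, 0.0, 0.0]
[7.23, -31.45, -4.86, 0.0, 0.0, 0.0]
[7.23, -31.45, -4.86, 0.0, 0.0, 0.0]
[7.23, -31.45, -4.86, 0.0, 0.0, 0.0]
[7.23, -31.45, -4.86, 0.0, 0.0, 0.0]
[7.23, -31.45, -4.86, 0.0, 0.0, 0.0]
sc end 0.141 [-76.87767112  29.65934693   0.1410184 ] [-31.42791479  77.28309296   0.16597573] 288
sc end 0.146 [-76.87767112  29.71335119   0.14601482] [-31.42791479  77.28309296   0.16597573] 251
sc end 0.152 [-76.87767112  30.03612728   0.15212575] [-31.42791479  74.5676996    0.16597573] 191
```

```bash
python3 - <<'E'
from h import *
f=np.load('pics/top0.npz');c=cam('top');P=cloud(c,f['d'])
for v in range(40,330,25):
    print(v,[tuple(np.round(P[v,u],2)) for u in (440,465,480,495,508)])
E
```

```text
40 [(np.float64(0.95), np.float64(-0.36), np.float64(0.01)), (np.float64(0.95), np.float64(-0.43), np.float64(0.02)), (np.float64(0.95), np.float64(-0.47), np.float64(0.02)), (np.float64(0.95), np.float64(-0.51), np.float64(0.02)), (np.float64(0.95), np.float64(-0.55), np.float64(0.02))]
65 [(np.float64(0.88), np.float64(-0.35), np.float64(0.0)), (np.float64(0.88), np.float64(-0.42), np.float64(0.0)), (np.float64(0.88), np.float64(-0.47), np.float64(0.0)), (np.float64(0.81), np.float64(-0.42), np.float64(0.15)), (np.float64(0.81), np.float64(-0.45), np.float64(0.16))]
90 [(np.float64(0.81), np.float64(-0.35), np.float64(-0.0)), (np.float64(0.81), np.float64(-0.41), np.float64(0.0)), (np.float64(0.78), np.float64(-0.42), np.float64(0.07)), (np.float64(0.75), np.float64(-0.42), np.float64(0.13)), (np.float64(0.73), np.float64(-0.42), np.float64(0.19))]
115 [(np.float64(0.74), np.float64(-0.34), np.float64(0.0)), (np.float64(0.74), np.float64(-0.41), np.float64(0.0)), (np.float64(0.71), np.float64(-0.4), np.float64(0.09)), (np.float64(0.7), np.float64(-0.42), np.float64(0.12)), (np.floa
[... 1641 characters left out ...]
 np.float64(0.0)), (np.float64(0.34), np.float64(-0.42), np.float64(0.05)), (np.float64(0.34), np.float64(-0.42), np.float64(0.11))]
290 [(np.float64(0.29), np.float64(-0.3), np.float64(0.0)), (np.float64(0.28), np.float64(-0.36), np.float64(0.0)), (np.float64(0.28), np.float64(-0.4), np.float64(0.0)), (np.float64(0.28), np.float64(-0.44), np.float64(0.0)), (np.float64(0.28), np.float64(-0.48), np.float64(0.0))]
315 [(np.float64(0.23), np.float64(-0.29), np.float64(0.0)), (np.float64(0.22), np.float64(-0.36), np.float64(-0.0)), (np.float64(0.22), np.float64(-0.4), np.float64(0.0)), (np.float64(0.22), np.float64(-0.44), np.float64(0.0)), (np.float64(0.22), np.float64(-0.47), np.float64(0.0))]
```

```bash
python3 - <<'E'
from h import *
from station import robot
st=robot.get_state();print(rows(st,[.22,-.30,.30],-71.905,10)[0])
E
```

```text
[-24.64, -11.6, -10.64, -0.0, 0.01, -0.0]
```

>>> apply_moves:
  motion: [-0.012,-0.006,-0.012,0,0,0,-0.0246,-0.0116,-0.011,0,0,0,-0.0246,-0.0116,-0.011,0,0,0,-0.0246,-0.0116,-0.011,0,0,0,-0.0246,-0.0116,-0.011,0,0,0,-0.0246,-0.0116,-0.011,0,0,0,-0.0246,-0.0116,-0.011,0,0,0,-0.0246,-0.0116,-0.011,0,0,0,-0.0246,-0.0116,-0.011,0,0,0,-0.0246,-0.0116,-0.008,0,0,0,-0.012,-0.006,0,0,0,0]
  gripper: 0.955

```text
time: 1.02
eef_pos: [0.221, -0.2991, 0.3044]
ee_rot: [-179.9, -0.2, -71.8]
ft_force: [-0.8, 0.4, 0.4]
width: 0.084
```

```bash
python3 - <<'E'
from h import *
from station import robot
st=robot.get_state();print(st['time'],st['eef_pos'],st['ee_rot'],st['width'])
tgt=world([-.064,.054,.28]);print(tgt)
for r in rows(st,tgt,YAW,20,11):print(r)
E
```

```text
1.0167 [ 0.22104559 -0.29906951  0.30438364] [-179.92924301   -0.20206347  -71.84428976] 0.08395816167041369
[0.48390358 0.07666373 0.28      ]
[-13.76, -18.34, 1.19, 0.0, -0.02, -5.46]
[-11.95, -19.57, 1.2, 0.0, -0.02, -5.46]
[-10.04, -20.61, 1.2, 0.0, -0.02, -5.46]
[-8.03, -21.48, 1.21, 0.0, -0.02, -5.46]
[-5.95, -22.14, 1.21, 0.0, -0.02, -5.46]
[-3.82, -22.61, 1.22, 0.0, -0.02, -5.46]
[-1.65, -22.87, 1.22, 0.0, -0.02, -5.46]
[0.54, -22.92, 1.22, 0.0, -0.02, -5.46]
[2.71, -22.77, 1.22, 0.0, -0.02, -5.46]
[4.87, -22.4, 1.22, 0.0, -0.02, -5.46]
[6.98, -21.84, 1.22, 0.0, -0.02, -5.46]
[9.02, -21.08, 1.22, 0.0, 0.0, 0.0]
[9.02, -21.08, 1.22, 0.0, 0.0, 0.0]
[9.02, -21.08, 1.22, 0.0, 0.0, 0.0]
[9.02, -21.08, 1.22, 0.0, 0.0, 0.0]
[9.02, -21.08, 1.22, 0.0, 0.0, 0.0]
[9.02, -21.08, 1.22, 0.0, 0.0, 0.0]
[9.02, -21.08, 1.22, 0.0, 0.0, 0.0]
[9.02, -21.08, 1.22, 0.0, 0.0, 0.0]
[9.02, -21.08, 1.22, 0.0, 0.0, 0.0]
```

>>> apply_moves:
  motion: [-0.0138,-0.0183,0.0012,0,0,-5.46,-0.012,-0.0196,0.0012,0,0,-5.46,-0.01,-0.0206,0.0012,0,0,-5.46,-0.008,-0.0215,0.0012,0,0,-5.46,-0.006,-0.0221,0.0012,0,0,-5.46,-0.0038,-0.0226,0.0012,0,0,-5.46,-0.0017,-0.0229,0.0012,0,0,-5.46,0.0005,-0.0229,0.0012,0,0,-5.46,0.0027,-0.0228,0.0012,0,0,-5.46,0.0049,-0.0224,0.0012,0,0,-5.46,0.007,-0.0218,0.0012,0,0,-5.46]

```text
time: 1.93
eef_pos: [0.3661, -0.0935, 0.2878]
ee_rot: [180.0, 0.1, -11.6]
ft_force: [-0.5, -0.8, 1.0]
width: 0.0837
```

>>> apply_moves:
  motion: [0.009,-0.0211,0.0012,0,0,0,0.009,-0.0211,0.0012,0,0,0,0.009,-0.0211,0.0012,0,0,0,0.009,-0.0211,0.0012,0,0,0,0.009,-0.0211,0.0012,0,0,0,0.009,-0.0211,0.0012,0,0,0,0.009,-0.0211,0.0012,0,0,0,0.009,-0.0211,0.0012,0,0,0,0.009,-0.0211,0.0012,0,0,0,0,0,0,0,0,0,0,0,0,0,0,0]

```text
time: 2.85
eef_pos: [0.4838, 0.0753, 0.2763]
ee_rot: [179.9, 0.2, -11.8]
ft_force: [0.1, -0.5, -0.1]
width: 0.0838
```

```bash
python3 - <<'E'
from h import *
from station import robot,read_camera
st=robot.get_state();print(st['time'],st['eef_pos'],st['ee_rot'],st['width'],unit(st['eef_pos']))
p,d=read_camera('wrist');cv2.imwrite('pics/w1.png',p[:,:,::-1])
c=cam('wrist',st);P=cloud(c,d);P[d==0]=9;U=unit(P.reshape(-1,3)).reshape(P.shape);
hsv=cv2.cvtColor(p,cv2.COLOR_RGB2HSV)
m=((hsv[...,0]<15)&(hsv[...,1]>90)&(abs(U[...,1]-.054)<.05)&(abs(U[...,0]+.06)<.06)).astype(np.uint8)
k=max(cv2.findContours(m,0,1)[0],key=cv2.contourArea)[:,0];w=unit(plane(c,k,.144))*1000
print(k.min(0),k.max(0),w.min(0),w.max(0),cv2.minEnclosingCircle(w[:,:2].astype(np.float32)))
q=(abs(U[...,0]+.06)<.05)&(abs(U[...,1]-.054)<.05)&(U[...,2]<.18);b=U[q]*1000;print('board z',np.median(b[b[:,2]<139][:,2]),'dome',b[b[:,2]>144].min(0),b[b[:,2]>144].max(0))
for r in rows(st,world([-.064,.054,.15]),YAW,6):print(r)
E
```

```text
2.85 [0.48384807 0.07530638 0.27634974] [ 1.79931158e+02  1.65997294e-01 -1.17516869e+01] 0.08379519360571641 [[-0.06377676  0.05265998  0.27634974]]
[241 162] [278 198] [-81.25386558  30.41279476 144.        ] [-35.34005967  75.8787665  144.        ] ((-58.31970977783203, 53.10784912109375), 23.430158615112305)
board z 133.84362075599813 dome [-82.29392386  29.96659802 144.59347983] [-34.40359946  77.62680397 164.28330367]
[0.02, -0.25, 21.06, 0.01, 0.03, 0.01]
[0.01, -0.24, 21.06, 0.01, 0.03, 0.01]
[0.0, -0.24, 21.06, 0.01, 0.03, 0.01]
[-0.01, -0.24, 21.06, 0.01, 0.03, 0.01]
[-0.02, -0.23, 21.06, 0.01, 0.03, 0.01]
[-0.03, -0.23, 21.06, 0.01, 0.03, 0.01]
```

View pics/w1.png

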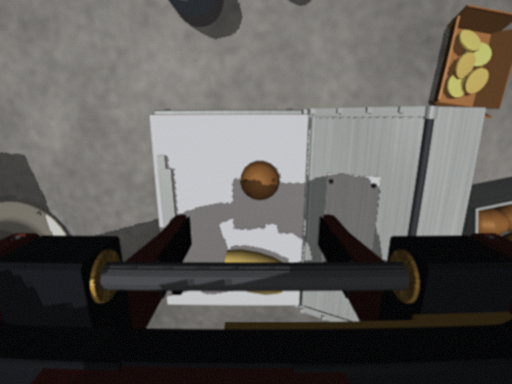

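The wrist view shows the dome at (260,180) and the flap's lower edge near column 307. It puts the dome at unit (-58, 53), matching the top view. I'll descend over it.

>>> apply_moves:
  motion: [0,0,0.015,0,0,0,0,0,0.025,0,0,0,0,0,0.025,0,0,0,0,0,0.025,0,0,0,0,0,0.02,0,0,0,0,0,0.01,0,0,0,0,0,0.006,0,0,0,0,0,0,0,0,0,0,0,0,0,0,0]

```text
time: 3.65
eef_pos: [0.484, 0.0745, 0.1533]
ee_rot: [-180.0, -0.1, -11.9]
ft_force: [-0.3, 0.4, 1.2]
width: 0.0837
```

```bash
python3 - <<'E'
from h import *
from station import robot,read_camera
st=robot.get_state();print(st['time'],st['eef_pos'],st['ee_rot'],unit(st['eef_pos']),st['ft_force'])
p,d=read_camera('wrist');cv2.imwrite('pics/w2.png',p[:,:,::-1])
p,d=read_camera('scene');cv2.imwrite('pics/s2.png',cv2.resize(p[110:270,90:310,::-1],None,fx=3.6,fy=3.6))
E
```

```text
3.65 [0.48403946 0.07454073 0.15331609] [-1.79978835e+02 -8.70694991e-02 -1.18770308e+01] [[-0.06343285  0.05194965  0.15331609]] [-0.3221083   0.40037854  1.19929935]
```

View pics/w2.png

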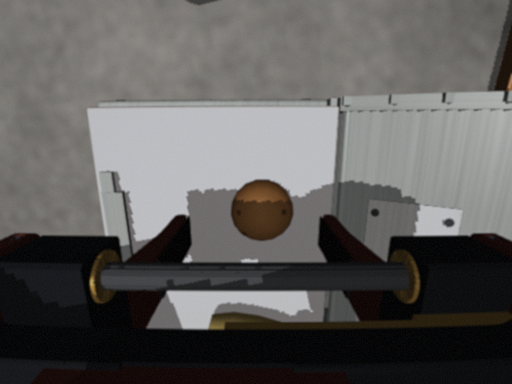

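View pics/s2.png

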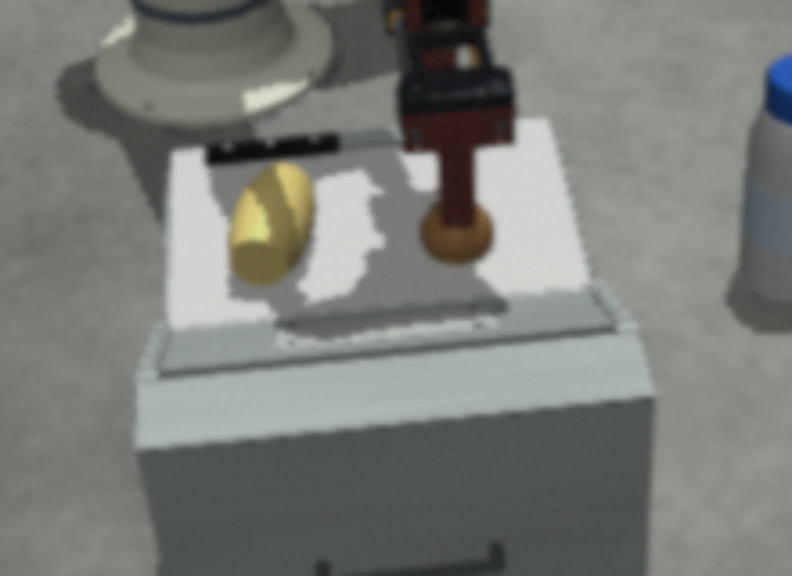

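```bash
python3 - <<'E'
from h import *
K,D,Rm,pp=cam('scene')
for u in ([-.0075,.052,.153],[-.0145,.052,.153],[-.0634,.052,.153],[-.105,.052,.153],[-.117,.052,.153],[-.0075,.052,.172],[0,.052,.135],[-.058,.053,.144],[.11,.052,.198],[-.0145,.052,.213]):
    uv,_=cv2.projectPoints(((world(u)-pp)@Rm)[None],np.zeros(3),np.zeros(3),K,D);print(u,(uv.ravel()-[90,110])*3.6)
E
```

```text
[-0.0075, 0.052, 0.153] [459.63379559 270.05207473]
[-0.0145, 0.052, 0.153] [458.41994362 263.00496856]
[-0.0634, 0.052, 0.153] [450.27220901 215.58806456]
[-0.105, 0.052, 0.153] [443.77106405 177.60900622]
[-0.117, 0.052, 0.153] [441.96469522 167.03327799]
[-0.0075, 0.052, 0.172] [458.53359726 246.31864837]
[0, 0.052, 0.135] [461.97044764 299.72635391]
[-0.058, 0.053, 0.144] [453.21069535 231.46541395]
[0.11, 0.052, 0.198] [479.66738038 340.73345794]
[-0.0145, 0.052, 0.213] [454.87691842 186.41007925]
```

```bash
python3 - <<'E'
from h import *
from station import robot,read_camera
st=robot.get_state();print(unit(st['eef_pos']))
p,d=read_camera('scene');c=cam('scene');U=unit(cloud(c,d).reshape(-1,3)).reshape(384,512,3)*1000
for v in range(140,192,3): print(v,U[v,217].round(),p[v,217],d[v,217].round(3))
cv2.imwrite('pics/s3.png',cv2.resize(p[130:200,180:260,::-1],None,fx=8,fy=8,interpolation=cv2.INTER_NEAREST))
E
```

```text
[[-0.06312315  0.05228413  0.15389159]]
140 [ 26.  52. 298.] [29 22 23] 1.003
143 [ 24.  52. 290.] [50 26 23] 1.009
146 [ 14.  53. 275.] [49 24 21] 1.027
149 [ 17.  52. 270.] [48 23 20] 1.028
152 [ -7.  54. 244.] [46 23 19] 1.063
155 [ -8.  54. 236.] [46 24 19] 1.068
158 [ -7.  53. 228.] [48 28 24] 1.073
161 [-11.  53. 218.] [48 25 23] 1.083
164 [-12.  53. 209.] [49 27 23] 1.088
167 [-16.  53. 198.] [49 27 23] 1.099
170 [-14.  53. 191.] [50 27 25] 1.102
173 [-37.  54. 164.] [80 59 38] 1.137
176 [-39.  54. 154.] [95 73 46] 1.144
179 [-36.  53. 147.] [83 61 37] 1.147
182 [-37.  53. 138.] [74 60 44] 1.153
185 [-24.  52. 139.] [120 121 120] 1.143
188 [-19.  51. 135.] [119 120 118] 1.141
191 [-10.  50. 133.] [123 123 120] 1.136
```

View pics/s3.png

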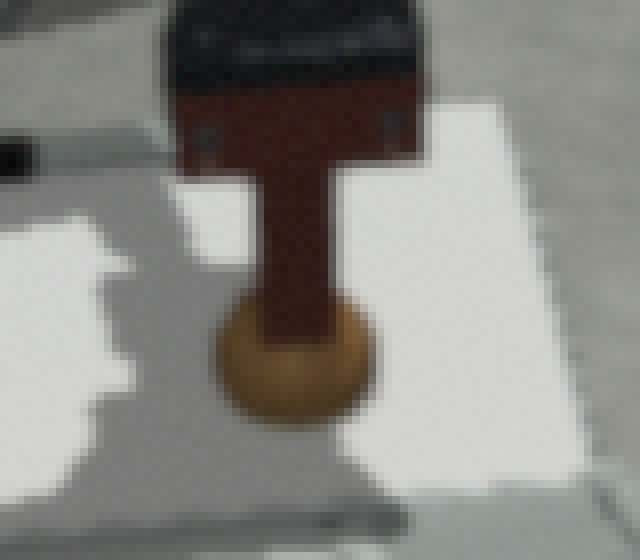

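The scene depth shows the visible finger ending at z≈0.19, while the reported TCP is 0.154. I'll check this with the wrist and top cameras before pushing.

```bash
python3 - <<'E'
from h import *
from station import robot,read_camera
st=robot.get_state()
p,d=read_camera('wrist');m=camera_model('wrist');T=m['hand_eye']
c=(m['K'],m['D'],T[:3,:3],T[:3,3]);Q=cloud(c,d)*1000
for v in range(205,300,8): print(v,[ (u,*Q[v,u].round().astype(int)) for u in (150,165,175,185,325,335,345,360)])
p,d=read_camera('top');cv2.imwrite('pics/t3.png',cv2.resize(p[100:300,200:420,::-1],None,fx=3.5,fy=3,interpolation=cv2.INTER_NEAREST))
E
```

```text
205 [(150, np.int64(-87), np.int64(-3), np.int64(21)), (165, np.int64(-74), np.int64(-3), np.int64(19)), (175, np.int64(-66), np.int64(-3), np.int64(19)), (185, np.int64(-57), np.int64(-3), np.int64(18)), (325, np.int64(58), np.int64(-3), np.int64(20)), (335, np.int64(103), np.int64(32), np.int64(136)), (345, np.int64(73), np.int64(-4), np.int64(15)), (360, np.int64(82), np.int64(-7), np.int64(7))]
213 [(150, np.int64(-88), np.int64(4), np.int64(21)), (165, np.int64(-75), np.int64(4), np.int64(20)), (175, np.int64(-67), np.int64(4), np.int64(20)), (185, np.int64(-58), np.int64(4), np.int64(20)), (325, np.int64(59), np.int64(4), np.int64(21)), (335, np.int64(105), np.int64(44), np.int64(138)), (345, np.int64(72), np.int64(2), np.int64(12)), (360, np.int64(83), np.int64(0), np.int64(8))]
221 [(150, np.int64(-88), np.int64(11), np.int64(20)), (165, np.int64(0), np.int64(-66), np.int64(-189)), (175, np.int64(-48), np.int64(-11), np.int64(-41)), (185, np.int64(-43), np.int64(-10), np.int64(-37)), (325, np.int64(43), np.int64(-10), np.int64(-36)), (335, np.int64(48), np.int64(-11), np.int6
[... 3128 characters left out ...]
2), np.int64(-24), np.int64(-125)), (185, np.int64(-19), np.int64(-24), np.int64(-125)), (325, np.int64(19), np.int64(-24), np.int64(-126)), (335, np.int64(22), np.int64(-24), np.int64(-125)), (345, np.int64(25), np.int64(-24), np.int64(-126)), (360, np.int64(29), np.int64(-24), np.int64(-126))]
293 [(150, np.int64(-44), np.int64(1), np.int64(-94)), (165, np.int64(-42), np.int64(9), np.int64(-82)), (175, np.int64(-72), np.int64(81), np.int64(19)), (185, np.int64(-63), np.int64(80), np.int64(19)), (325, np.int64(100), np.int64(163), np.int64(137)), (335, np.int64(71), np.int64(77), np.int64(15)), (345, np.int64(42), np.int64(9), np.int64(-82)), (360, np.int64(43), np.int64(0), np.int64(-95))]
```

View pics/t3.png

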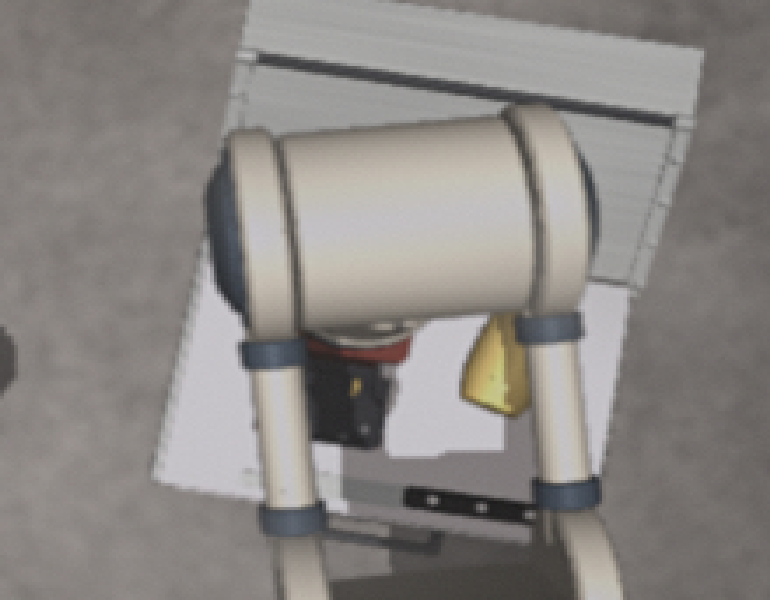

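Both cameras agree: the physical finger ends sit about 36 mm above the reported TCP. If that's right, the TCP must go to about z = 0.104 to put the tips 4-5 mm above the board. I'll descend with care and watch the force, since contact at TCP 0.135 would disprove it.

>>> apply_moves:
  motion: [0,0,0.005,0,0,0,0,0,0.005,0,0,0,0,0,0.005,0,0,0,0,0,0,0,0,0]

```text
time: 4.23
eef_pos: [0.483, 0.0749, 0.1354]
ee_rot: [180.0, 0.1, -11.8]
ft_force: [0.3, 0.6, 0.0]
width: 0.0837
```

>>> apply_moves:
  motion: [0,0,0.002,0,0,0,0,0,0.002,0,0,0,0,0,0.001,0,0,0,0,0,0,0,0,0]

```text
time: 4.57
eef_pos: [0.4836, 0.0749, 0.1319]
ee_rot: [180.0, 0.0, -11.8]
ft_force: [-0.7, 0.1, 0.4]
width: 0.084
```

No force at 0.132, below the board's top, so the offset is real. I go on to 0.110 and measure the tips again.

>>> apply_moves:
  motion: [0,0,0.007,0,0,0,0,0,0.007,0,0,0,0,0,0.006,0,0,0,0,0,0.002,0,0,0,0,0,0,0,0,0]

```text
time: 4.98
eef_pos: [0.4831, 0.0748, 0.1088]
ee_rot: [180.0, 0.1, -11.8]
ft_force: [-0.0, -0.1, -0.4]
width: 0.0838
```

```bash
cat > look.py <<'E'
from h import *
from station import robot,read_camera
import sys
st=robot.get_state();print(st['time'],unit(st['eef_pos']).round(4),st['ee_rot'].round(2),st['ft_force'].round(1))
p,d=read_camera('scene');c=cam('scene');U=unit(cloud(c,d).reshape(-1,3)).reshape(384,512,3)*1000
cv2.imwrite(f'pics/{sys.argv[1]}.png',cv2.resize(p[120:210,165:265,::-1],None,fx=6,fy=6,interpolation=cv2.INTER_NEAREST))
for v in range(150,200,2): print(v,U[v,int(sys.argv[2])].round().astype(int).tolist(),p[v,int(sys.argv[2])].tolist())
E
python3 look.py s4 217
```

```text
4.9833 [[-0.0644  0.0521  0.1088]] [ 1.7997e+02  1.1000e-01 -1.1850e+01] [-0.  -0.1 -0.4]
150 [9, 53, 261] [20, 22, 24]
152 [15, 52, 261] [24, 24, 29]
154 [23, 51, 261] [33, 39, 42]
156 [23, 51, 256] [17, 21, 24]
158 [23, 51, 251] [30, 24, 24]
160 [19, 51, 243] [49, 25, 18]
162 [15, 51, 235] [49, 26, 22]
164 [15, 51, 229] [51, 30, 26]
166 [14, 51, 223] [48, 25, 22]
168 [14, 51, 218] [51, 27, 26]
170 [-9, 52, 194] [47, 27, 22]
172 [-11, 52, 187] [46, 25, 21]
174 [-11, 52, 182] [45, 23, 15]
176 [-11, 52, 176] [48, 24, 22]
178 [-13, 52, 169] [49, 28, 24]
180 [-14, 52, 163] [47, 24, 20]
182 [-15, 51, 155] [48, 25, 21]
184 [-14, 51, 151] [47, 25, 19]
186 [-16, 51, 143] [48, 27, 21]
188 [-16, 51, 137] [88, 81, 80]
190 [-10, 50, 137] [122, 123, 120]
192 [-5, 50, 135] [120, 120, 119]
194 [10, 48, 142] [92, 97, 93]
196 [32, 46, 155] [100, 103, 100]
198 [49, 45, 164] [170, 175, 170]
```

View pics/s4.png

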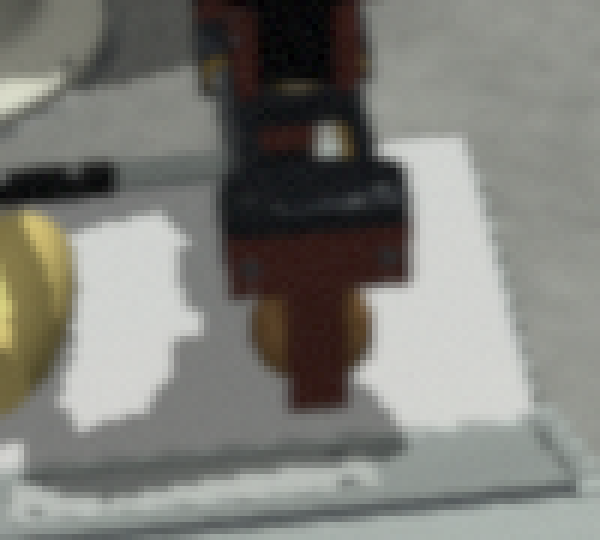

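Visual tips are at about z = 0.143 with the TCP at 0.109, so I go 2 mm lower and then start the level push.

>>> apply_moves:
  motion: [0,0,0.002,0,0,0,0,0,0,0,0,0,0.004,0,0,0,0,0,0.004,0,0,0,0,0,0.004,0,0,0,0,0,0.004,0,0,0,0,0,0.004,0,0,0,0,0,0.004,0,0,0,0,0,0.004,0,0,0,0,0,0,0,0,0,0,0]

```text
time: 5.87
eef_pos: [0.5118, 0.0689, 0.108]
ee_rot: [180.0, -0.0, -11.9]
ft_force: [-0.0, 0.1, 1.4]
width: 0.0835
```

```bash
python3 look.py s5 218; python3 - <<'E'
from h import *
from station import robot,read_camera
p,d=read_camera('wrist');cv2.imwrite('pics/w5.png',p[:,:,::-1])
E
```

```text
5.8667 [[-0.0351  0.0521  0.108 ]] [ 1.800e+02 -1.000e-02 -1.186e+01] [-0.   0.1  1.4]
150 [-81, 62, 196] [92, 86, 82]
152 [-81, 62, 191] [87, 85, 84]
154 [-80, 62, 186] [62, 62, 61]
156 [30, 52, 261] [24, 25, 28]
158 [37, 52, 261] [24, 25, 29]
160 [40, 51, 258] [21, 21, 23]
162 [47, 51, 258] [40, 41, 45]
164 [56, 50, 260] [26, 30, 30]
166 [52, 50, 252] [21, 21, 22]
168 [47, 50, 243] [48, 28, 26]
170 [52, 49, 242] [51, 28, 25]
172 [45, 50, 231] [50, 27, 24]
174 [43, 50, 225] [52, 31, 27]
176 [44, 49, 220] [50, 28, 23]
178 [23, 51, 197] [50, 27, 24]
180 [19, 51, 189] [49, 25, 21]
182 [16, 51, 181] [48, 25, 24]
184 [17, 51, 176] [49, 27, 23]
186 [16, 51, 170] [48, 27, 24]
188 [16, 51, 164] [48, 25, 21]
190 [15, 50, 157] [51, 28, 25]
192 [14, 50, 151] [52, 30, 26]
194 [16, 50, 147] [47, 21, 17]
196 [15, 50, 140] [56, 43, 40]
198 [33, 48, 150] [88, 91, 88]
```

View pics/s5.png

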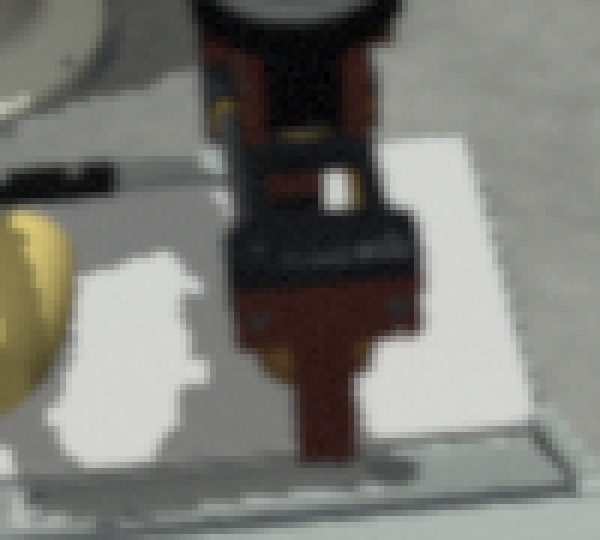

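View pics/w5.png

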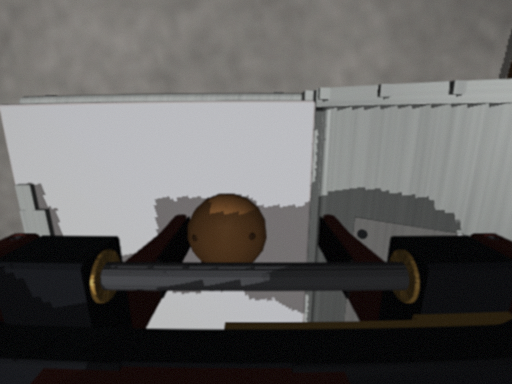

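The wrist view shows finger B now touching the dome's near side (column 188). In the scene view finger A's front is at about x = 16 mm, against the flap. I push on.

>>> apply_moves:
  motion: [0.004,0,0,0,0,0,0.004,0,0,0,0,0,0.004,0,0,0,0,0,0.004,0,0,0,0,0,0.004,0,0,0,0,0,0.004,0,0,0,0,0,0.004,0,0,0,0,0,0,0,0,0,0,0]

```text
time: 6.63
eef_pos: [0.5393, 0.0632, 0.108]
ee_rot: [-180.0, -0.0, -11.9]
ft_force: [0.4, 0.3, 1.4]
width: 0.0837
```

```bash
python3 look.py s6 219; python3 - <<'E'
from h import *
from station import robot,read_camera
p,d=read_camera('wrist');cv2.imwrite('pics/w6.png',p[:,:,::-1])
E
```

```text
6.6333 [[-0.0071  0.0522  0.108 ]] [-1.800e+02 -2.000e-02 -1.186e+01] [0.4 0.3 1.4]
150 [7, 57, 260] [43, 39, 31]
152 [18, 56, 262] [23, 24, 28]
154 [16, 56, 255] [20, 22, 24]
156 [15, 56, 250] [55, 49, 49]
158 [-49, 61, 197] [77, 67, 65]
160 [-49, 61, 191] [56, 53, 52]
162 [-50, 61, 185] [47, 42, 42]
164 [56, 52, 260] [19, 24, 24]
166 [62, 51, 259] [22, 26, 26]
168 [69, 50, 260] [21, 27, 29]
170 [73, 50, 258] [25, 29, 32]
172 [82, 49, 260] [35, 35, 38]
174 [82, 49, 255] [19, 20, 21]
176 [81, 48, 249] [40, 26, 24]
178 [80, 48, 243] [49, 26, 21]
180 [72, 49, 232] [52, 28, 24]
182 [74, 49, 228] [52, 28, 24]
184 [71, 49, 220] [48, 25, 22]
186 [45, 50, 194] [50, 26, 23]
188 [49, 50, 191] [47, 25, 22]
190 [45, 50, 182] [50, 28, 24]
192 [856, -17, 868] [50, 27, 24]
194 [46, 50, 172] [47, 26, 22]
196 [42, 50, 163] [49, 27, 24]
198 [42, 50, 158] [48, 27, 22]
```

View pics/s6.png

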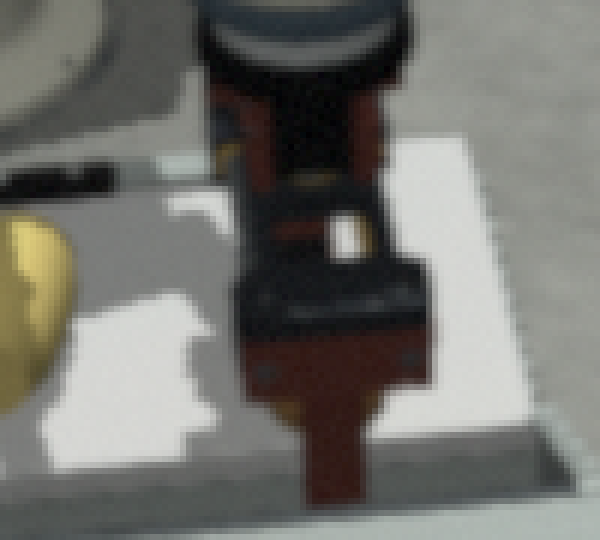

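View pics/w6.png

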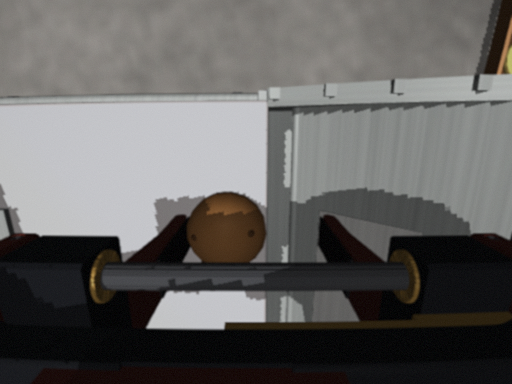

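The flap is opening: there's a dark gap at columns 268-290 of the wrist view. The dome's front is at the board's edge, clear of the flap, so I continue the push.

>>> apply_moves:
  motion: [0.004,0,0,0,0,0,0.004,0,0,0,0,0,0.004,0,0,0,0,0,0.004,0,0,0,0,0,0.004,0,0,0,0,0,0.004,0,0,0,0,0,0.004,0,0,0,0,0,0.002,0,0,0,0,0,0,0,0,0,0,0,0,0,0,0,0,0]

```text
time: 7.57
eef_pos: [0.568, 0.0572, 0.108]
ee_rot: [180.0, 0.0, -11.9]
ft_force: [-2.2, 0.2, 1.3]
width: 0.0837
```

```bash
python3 - <<'E'
from h import *
from station import robot,read_camera
st=robot.get_state();print(unit(st['eef_pos']),st['ft_force'])
p,d=read_camera('wrist');cv2.imwrite('pics/w7.png',p[:,:,::-1])
E
```

```text
[[0.02228851 0.05213086 0.10803165]] [-2.17412161  0.2057977   1.26450406]
```

View pics/w7.png

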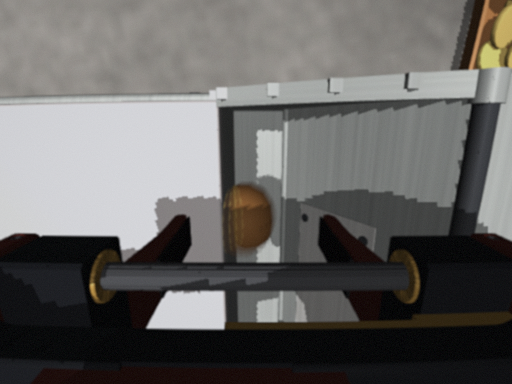

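The dome at (248,217) has tipped past the edge at column 220. I hold the flap, wait, and look again.

>>> apply_moves:
  motion: [0.003,0,0,0,0,0,0.003,0,0,0,0,0,0.003,0,0,0,0,0,0,0,0,0,0,0,0,0,0,0,0,0]

```text
time: 8.03
eef_pos: [0.5769, 0.0554, 0.1081]
ee_rot: [-180.0, 0.0, -11.8]
ft_force: [-2.8, 0.6, -0.5]
width: 0.084
```

```bash
python3 - <<'E'
from h import *
from station import robot,read_camera
st=robot.get_state();print(unit(st['eef_pos']),st['ft_force'])
p,d=read_camera('wrist');cv2.imwrite('pics/w8.png',p[:,:,::-1])
c=cam('wrist',st);U=unit(cloud(c,d).reshape(-1,3)).reshape(384,512,3)
hsv=cv2.cvtColor(p,cv2.COLOR_RGB2HSV)
m=(hsv[...,0]<18)&(hsv[...,1]>90)&(hsv[...,2]>60)&(U[...,0]>-.05)&(U[...,0]<.15)&(abs(U[...,1]-.05)<.09)&(d>0)
m[225:]=0
if m.sum(): print(m.sum(),np.percentile(U[m],[5,50,95],axis=0).round(3))
E
```

```text
[[0.03134896 0.05215743 0.10806765]] [-2.84426625  0.62703247 -0.45909752]
160 [[0.036 0.045 0.043]
 [0.051 0.066 0.047]
 [0.055 0.078 0.052]]
```

View pics/w8.png

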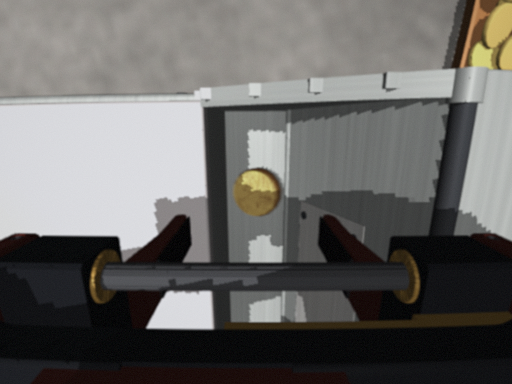

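The dome lies cut-face up on the bin floor at (258,192), its top at z ≈ 47 mm (18 + 29, as it should be). Now I draw the fingers out level.

>>> apply_moves:
  motion: [-0.006,0,0,0,0,0,-0.009,0,0,0,0,0,-0.009,0,0,0,0,0,-0.009,0,0,0,0,0,-0.009,0,0,0,0,0,-0.009,0,0,0,0,0,-0.009,0,0,0,0,0,-0.009,0,0,0,0,0,-0.009,0,0,0,0,0,-0.009,0,0,0,0,0,-0.008,0,0,0,0,0,-0.005,0,0,0,0,0]

```text
time: 9.08
eef_pos: [0.4778, 0.0762, 0.108]
ee_rot: [180.0, 0.0, -11.8]
ft_force: [0.3, -0.3, -0.3]
width: 0.0838
```

>>> apply_moves:
  motion: [0,0,-0.004,0,0,0,0,0,-0.01,0,0,0,0,0,-0.02,0,0,0,0,0,-0.03,0,0,0,0,0,-0.03,0,0,0,0,0,-0.03,0,0,0,0,0,-0.03,0,0,0,0,0,-0.02,0,0,0,0,0,-0.01,0,0,0,0,0,0,0,0,0,0,0,0,0,0,0,0,0,0,0,0,0]

```text
time: 10.08
eef_pos: [0.4786, 0.0758, 0.2903]
ee_rot: [180.0, 0.2, -11.9]
ft_force: [0.1, 0.3, 0.2]
width: 0.0839
```

```bash
python3 - <<'E'
from h import *
from station import robot,read_camera
st=robot.get_state();print(st['time'],unit(st['eef_pos']),st['ft_force'])
p,d=read_camera('scene');cv2.imwrite('pics/s9.png',p[:,:,::-1])
p,d=read_camera('wrist');cv2.imwrite('pics/w9.png',p[:,:,::-1])
c=cam('wrist',st);U=unit(cloud(c,d).reshape(-1,3))
for a in (.01,.03,.05,.07,.09):
    k=(abs(U[:,0]-a)<.004)&(abs(U[:,1]-.09)<.03);print(a,np.median(U[k,2]).round(4))
p,d=read_camera('top');c=cam('top');hsv=cv2.cvtColor(p,cv2.COLOR_RGB2HSV)
P=cloud(c,d)
for n,(a,b,e,g) in {'salt':(150,205,195,250),'oil':(155,150,190,190)}.items():
    q=P[b:g,a:e].reshape(-1,3);q=q[q[:,2]>.03];print(n,np.percentile(q,[2,98],axis=0).round(3).tolist())
E
```

```text
10.0833 [[-0.06899938  0.05211093  0.29029745]] [0.10699673 0.317381   0.22021499]
0.01 0.1421
0.03 0.1517
0.05 0.163
0.07 0.1736
0.09 0.1845
salt [[0.414, 0.305, 0.04], [0.48, 0.368, 0.185]]
oil [[0.566, 0.321, 0.035], [0.607, 0.363, 0.16]]
```

View pics/s9.png

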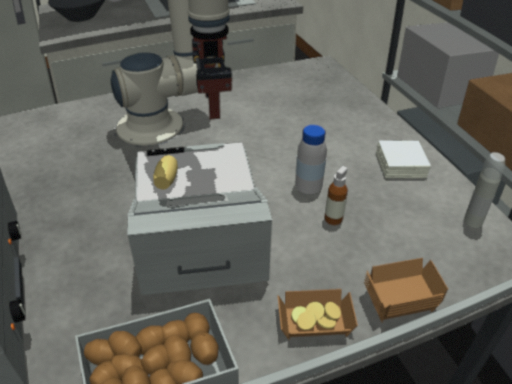

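View pics/w9.png

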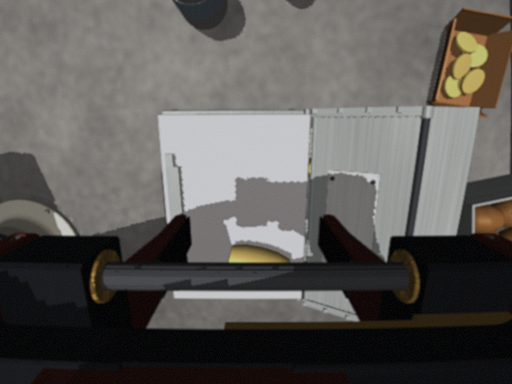

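The board is empty at the dome's spot. The flap is shut: its profile is 142 mm at x = 10 and 184 mm at x = 90, as at the start. The peeled potato (165,172), knife and bottles haven't moved, and the robot is clear. Handing in.

```bash
python3 -c "
from station import ticket
print(ticket.hand_in())"
```

```text
the job is handed in; nothing more can be done
None
```

The potato end is in the scrap bin, the flap has sprung shut, and the job is handed in. It took about 10 s of the 32 s allowed. I straddled the potato end with the jaws along the unit's x. The front finger pushed the flap open, the back finger pushed the potato end off the board's back edge, and I then drew both fingers out level and lifted them.

**Last checks:**
- **Potato end:** seen at rest on the bin floor, cut face up, its top at about 47 mm. I saw this before drawing out, so with the flap now shut it was not re-checked.
- **Flap:** its slope matches the one measured at the start, so it reads as shut.
- **Bottles:** depth readings are the same as at the start, to about 1 mm.
- **Peeled potato and knife:** checked only by eye, and they look unmoved.
- **Robot:** forces are back at the noise level and the fingers are clear of everything.

**One disagreement:** the scene and wrist cameras both showed the real finger ends about 36 mm above the reported TCP. Lowering slowly past the board's height met no contact, which confirmed it. I set the push height from the seen tips, with the TCP at 0.108 m for tips about 8 mm above the board.

I did not measure the flap angle or the contact forces during the push directly. I worked the angle out from the finger's position: about 0.2 rad when the potato end reached the edge, and about 0.5 rad when it dropped.

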